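# Hang the network box on its studs

### The arm

A 6-joint arm with a two-finger parallel gripper is mounted at the origin on the work surface; the furniture and walls round the work are solid. World frame = base frame: x ahead of the robot, y to its left, z up, the work surface at z = 0. Lengths are in m, angles in rad, forces in N, time in s.
With the tool pointing down it reaches from about 0.4 to 0.825 m from the base axis. Payload 7 kg.
Tool frame: the origin (TCP) lies between the finger pads, 19 mm behind the fingertips; this is the grasp point; z points along the fingers, y is the line along which they close (so a half turn about z gives the same grasp; the last joint's range is limited). The gripper opens to 88 mm and grips with 3 to 60 N. Pads are 19 mm wide; open, the fingers measure 130 mm over their backs; the gripper's body (78 mm by 193 mm) begins 47 mm behind the grasp point.
Start: joints at [1.619, 0.359, 0.012, 0, -1.224, -0.288], TCP at [0.16, 0.656, 0.245] pointing down, gripper open.
Joint ranges: [-3.07, 3.07], [-1.43, 2.12], [-1.02, 1.25], [-3.03, 1.67], [-3.05, -0], [-3.03, 3.03]. Speed limits (rad/s): [2.39, 2.39, 3.01, 3.14, 3.14, 3.14].

### API

Orientations are given as [roll, pitch, yaw] about the fixed x, y, z axes, in that order (R = Rz(yaw) Ry(pitch) Rx(roll)).
In Python, from station import arm gives the robot as it stands.
- The arm moves only by the shell command python3 -m creep [FORCE], which reads ROWS from standard input. ROWS is one flat JSON list of numbers that holds 1 to 20 rows one after another, with no inner brackets; each row has 5 numbers: the finger opening in m, then dx, dy, dz in normalised numbers (1 is 75 cm), then a turn about the tool's z in a scale on which 1.0 is pi rad; each row is the pose to reach, as a shift and turn from the pose commanded when the command began, along the tool's axes at that moment; what a row does not reach only later rows make up. A row lasts 1/12 s, in which the tool goes at most 0.0417 m and 0.125 rad, less where a joint would pass 70% of its speed; a pose out of reach is approached as far as the arm can. The fingers move at their own pace and stop on an object; FORCE is the grip in N (left out, the last holds). Time passes only in rows, so rows that do not move let the fingers close. It prints the time, the measured TCP pose, the force, the opening and the grip force at its end. A shift or turn number past 1, either way, is cut back to 1. Input that does not fit is refused with a message, and nothing moves.
- arm.get_state(): the state, without advancing time (a new reading comes with each control period).
- arm.grab_frame(name): name is "side" or "top" or "wrist"; returns the picture (420x560x3 uint8, red, green, blue); there is no depth.
- arm.camera_params(name): a dict with "fx", "fy", "cx", "cy" (pixels), "T" (4x4, takes a point from camera to world coordinates); the wrist camera has in their place "hand_eye" (4x4, takes a point from camera to tool coordinates, whose origin is the TCP and whose axes are the flange's). Camera axes: x right, y down, z forward; pixel columns grow to the right and rows downward; lengths in m; the calibration is good to about 2 mm. A picture is of the moment at which its call begins: read the wrist's pose just before it. camera_params takes no time and is no camera call.
- arm.job_done(): hands the job in; it is judged then, once.
The state is a dict: "t": time; "q": joint angles; "qd": joint speeds; "joint_efforts": joint torques, N m; "eef_pos": TCP position; "ee_rot": TCP orientation; "force": force on the tool from outside, world axes, zero at the start; "moment": the same for the moment, N m; "width": finger opening in m; "gripper_force": force on a finger pad.
Only numpy, scipy, OpenCV 4.12 (cv2) and the standard library are available. Lean on these libraries where they do the work, as an engineer would, in place of code of your own. Each camera call takes 0.05 s, during which the arm holds its last target. There are 200 camera calls.

### The job

The small black network box has been taken down from the grey equipment panel on the desk; hang it back up by the two slots of its steel back plate. Lower the plate over the two studs, behind their heads, slide it to the left, as you face the panel, against the spring buffer until it is fully home, let it drop so that both studs sit in the notches at the slots' ends, and let go, so that it hangs level and stays. The studs' bar is only clamped to the panel by hand and its place is not quite known, so feel for it and push gently, and leave the other things on the desk alone.

Things in the scene. Friction and masses are not known exactly. Their poses are not given: they have to be found in the camera images.
- hanger: The loose part, 0.35 to 0.55 kg, standing upright: a dark steel plate, 4 mm thick, 114 mm high, with a black network box (120 wide, 86 high, 25 mm thick) on a shelf at its front (-x, out to x = -34 mm). Origin: plate mid-plane, centre of the lower edge; y left seen from the box side, z up. Beside the box the plate has two slotted ears, z 62 to 114 mm, out to y = -112 and +112 mm.
- grip (a point): Point in the black grip on top of the hanger's plate, at hanger (0, 0, 156) mm, to hold it by. The grip is 10 mm thick in x (close the fingers across that), 44 mm wide in y, z 114 to 175 mm. With the tool's TCP at this point the fingertips clear the plate and stay above the panel's top when the plate hangs.
- throat_left (a point): Top of the left slot's throat, at hanger (0, 95, 92) mm. Each slot (cut right through the 4 mm): a throat 23 mm wide in y, open at the ear's lower edge 30 mm below this point, its roof at this height; from its top a level run 11 mm high (z 81 to 92 mm) leads to -y and ends in the notch. A stud under this roof is at the start of the run.
- throat_right (a point): The same point of the right slot, at hanger (0, -75, 92) mm; the two slots are alike and 170 mm apart.
- notch_left (a point): Roof of the left slot's notch, at hanger (0, 73, 99) mm: the notch is 10 mm wide in y and rises 7 mm above the run's roof, at the run's end, 22 mm to -y of the throat. The run's end wall and the notch's -y side are one wall (y = 68), so a plate pushed home against it drops straight onto the studs. Hung, each stud's top touches its notch's roof.
- notch_right (a point): The same point of the right slot, at hanger (0, -97, 99) mm.
- panel: Fixed grey steel panel, 300 mm wide, 178 mm high, upright on the desk. Origin: centre of its front face at desk height; x into the panel; y along it, to the left as one faces it; z up. On its face a level aluminium bar, 20 mm high, 6 mm thick, carries two studs and the buffer, clamped by hand in wide slots, up to 13 mm higher or lower and 5 mm to either side (not reported).
- studs_mid (a point): Panel (-12, 0, 155) mm: midway between the studs IF the bar sat at its middle; really it is within 13 mm in z and 5 mm in y of it: feel for it. Studs 85 mm to either side in y, pointing to -x: shank 8 mm in diameter from x = -6 (bar) to -18 mm, then a head 15 mm in diameter to x = -22 mm. The plate runs with its mid-plane at this point's x, 4 mm to spare either way.
- buffer (a joint): Travel in m of the spring buffer at the bar's left end: a rubber tip, 13 mm in diameter, at stud height, its face 32 mm to +y of the left stud when free (0). The plate's left edge pushes it to +y: 2 N to start, 0.4 N more per mm, stop at 11 mm. It reads 8 mm (5 N) with the studs at the slots' end walls and 6 to 8 mm when hung; it presses the hung plate's notches sideways against the studs.
- screwdriver: a loose screwdriver with a black handle, about 200 mm long, lying on the desk; a bystander. Origin under its middle.
- glue_stick: a glue stick, 26 mm across and 86 mm tall, standing on the desk; a bystander. Origin at the centre of its underside.
- correction_roller: a blue correction roller, 39 x 98 x 16 mm, lying on the desk; a bystander. Origin at the centre of its underside.
- bulldog_clip: a steel foldback clip, 42 x 32 x 9 mm, lying on the desk; a bystander. Origin at the centre of its underside.
Things that resemble listed ones, but are neither listed nor needed, are in the scene too. There is more than one size of the hanger; the job needs the larger.

How it is judged:
On the way:
1. the plate, held up at the panel, is slid against the buffer and starts to push it in (value of joint buffer above 0.001 m and height (world z) of hanger above 0.04 m and contact force between hanger and panel above 1 N), for 0.05 s.
At the end, for the whole second after the job is handed in: The plate hangs at rest on both studs, in their notches: level to 0.02 rad, upright to 0.12 rad, its origin 4.5 to 19.5 mm to +y of the panel's middle and 42 to 78 mm above the desk, the buffer held 4.5 to 10 mm in (value of joint buffer between 0.0045 and 0.01 m and y of hanger in the frame of panel between 0.0045 and 0.0195 m and height (world z) of hanger between 0.042 and 0.078 m and angle between hanger's own y axis and vertical between 1.5508 and 1.5908 rad and angle between hanger's own z axis and vertical below 0.12 rad and linear speed of hanger below 0.01 m/s); the robot touches nothing.
It fails at once if the hanger is pressed against the panel, its studs or its buffer with more than 25 N (contact force between hanger and panel above 25 N).
It fails at once if the robot itself pushes on the panel with more than 15 N (contact force between any of the fingers, the arm and panel above 15 N).
It fails at once if the network box is tipped over by more than 40 degrees (angle between hanger's own z axis and vertical above 0.7 rad).
It fails at once if another thing on the desk is moved by more than 30 mm (distance of any of screwdriver, glue_stick, correction_roller, bulldog_clip from where it was at the start of the episode above 0.03 m).
It also fails if it takes over 61 s, if anything falls off the work surface, if the arm or the gripper's body presses on something with over 40 N, if the wrist force passes 120 N, or if a joint passes its speed limit or range.

## Working session

There is one attempt and no reset: what is moved stays moved. The work goes in short steps, Python scripts to look and compute and a shell command to move; the robot and the scene stay as the last step left them, time stands still between calls to the robot, and variables do not carry over. Pictures are saved under pics/ and viewed, at most 10 in all, crops included, and the job is handed in when it is done.

```bash
mkdir -p pics; ls; python3 - <<'E'
from station import arm
import cv2,json,numpy as np
np.set_printoptions(precision=4,suppress=True)
print(arm.get_state())
for n in("side","top","wrist"):
    im=arm.grab_frame(n); cv2.imwrite(f"pics/{n}0.png",im[...,::-1]); p=arm.camera_params(n); print(n,p)
E
```

```text
pics
{'t': 0.0, 'q': array([ 1.6191,  0.3594,  0.011 , -0.0003, -1.2241, -0.2881]), 'qd': array([ 0.0003,  0.0003,  0.0012,  0.0006, -0.0015, -0.0014]), 'joint_efforts': array([  0.0004, -58.2718,  29.3057,   6.9974,   0.007 ,  -0.0001]), 'eef_pos': array([0.1603, 0.6552, 0.2444]), 'ee_rot': array([ 3.1399, -0.0002, -0.24  ]), 'force': array([ 0.1824, -0.4651,  0.279 ]), 'moment': array([ 0.0108,  0.045 , -0.0355]), 'gripper_force': 0.0, 'width': 0.08781557754074161}
side {'fx': 383.3646026106622, 'fy': 383.3646026106622, 'cx': 282.2052278563525, 'cy': 208.01376914367466, 'T': array([[-0.9997,  0.0107, -0.0205,  0.5089],
       [ 0.0226,  0.6398, -0.7682,  0.8019],
       [ 0.0049, -0.7685, -0.6399,  0.7368],
       [ 0.    ,  0.    ,  0.    ,  1.    ]])}
top {'fx': 489.4035972319504, 'fy': 489.4035972319504, 'cx': 274.4732952508112, 'cy': 205.4350017987731, 'T': array([[-0.011 , -0.9961,  0.0876,  0.3835],
       [-0.9998,  0.0123,  0.0138,  0.0687],
       [-0.0148, -0.0874, -0.9961,  1.3736],
       [ 0.    ,  0.    ,  0.    ,  1.    ]])}
wrist {'fx': 301.76119024614525, 'fy': 301.76119024614525, 'cx': 274.5597718116779, 'cy': 213.20026157118423, 'hand_eye': array([[-0.0003, -0.9507, -0.31  ,  0.084 ],
       [ 1.    , -0.0002, -0.0004, -0.0006],
       [ 0.0003, -0.31  ,  0.9507, -0.1399],
       [ 0.    ,  0.    ,  0.    ,  1.    ]])}
```

View pics/side0.png

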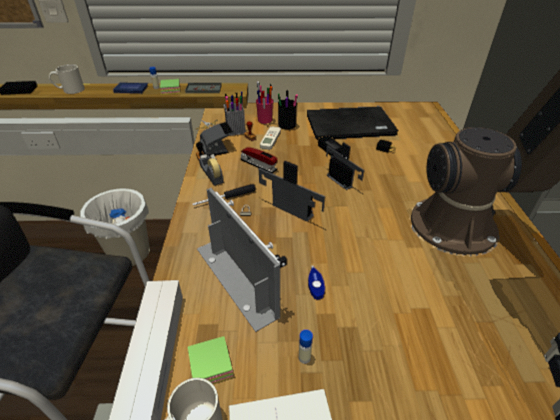

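View pics/top0.png

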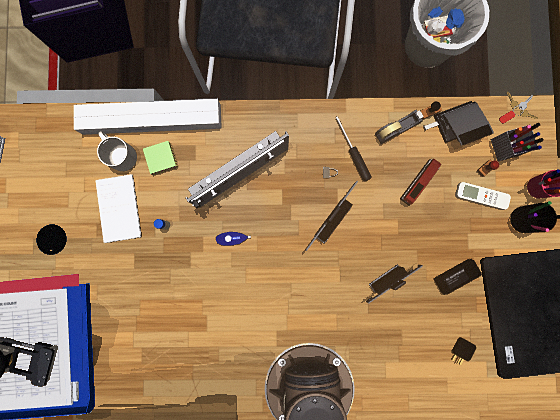

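```bash
python3 - <<'E'
import cv2,numpy as np
t=cv2.imread("pics/top0.png");s=cv2.imread("pics/side0.png")
a=cv2.resize(t[120:265,175:370],None,fx=4,fy=4,interpolation=cv2.INTER_CUBIC)
cv2.imwrite("pics/tc.png",a[:600,:800])
b=cv2.resize(s[150:350,190:390],None,fx=3,fy=3,interpolation=cv2.INTER_CUBIC)
cv2.imwrite("pics/sc.png",b)
E
```

```text
(no output)
```

View pics/tc.png

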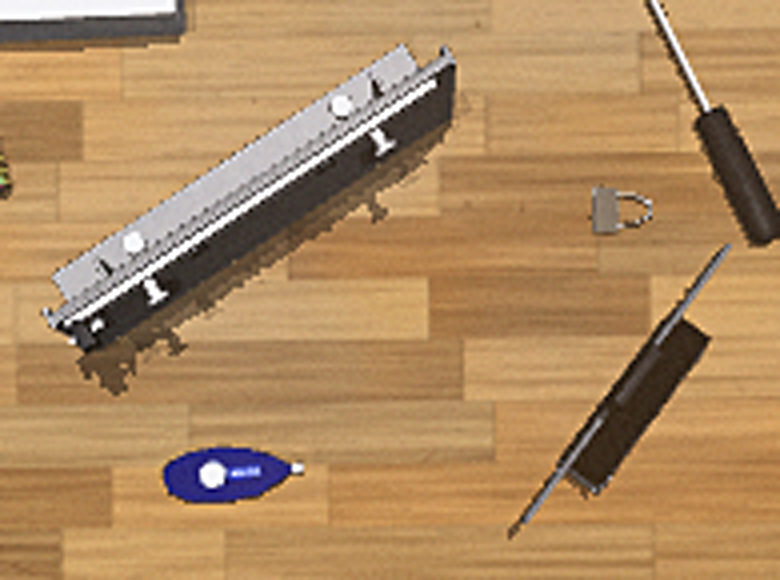

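View pics/sc.png

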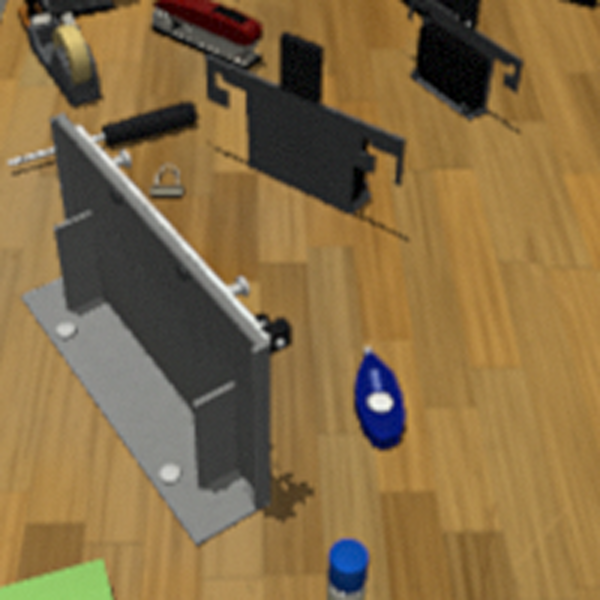

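```bash
cat > h.py <<'E'
from station import arm
import cv2,numpy as np
from scipy.spatial.transform import Rotation as R
np.set_printoptions(precision=4,suppress=True)
def ray(cam,uv,T=None):
    p=arm.camera_params(cam); T=p["T"] if T is None else T
    d=T[:3,:3]@np.array([(uv[0]-p["cx"])/p["fx"],(uv[1]-p["cy"])/p["fy"],1]); return T[:3,3],d/np.linalg.norm(d)
def tri(*rs):
    A=sum(np.eye(3)-np.outer(d,d) for o,d in rs); b=sum((np.eye(3)-np.outer(d,d))@o for o,d in rs)
    x=np.linalg.solve(A,b); return x,max(np.linalg.norm(np.cross(x-o,d)) for o,d in rs)*1e3
def atz(r,z): o,d=r; return o+d*(z-o[2])/d[2]
def wristT(st):
    T=np.eye(4);T[:3,:3]=R.from_euler("xyz",st["ee_rot"]).as_matrix();T[:3,3]=st["eef_pos"]; return T@arm.camera_params("wrist")["hand_eye"]
def proj(cam,X,T=None):
    p=arm.camera_params(cam); T=p["T"] if T is None else T
    c=np.linalg.inv(T)@np.append(X,1); return np.array([p["fx"]*c[0]/c[2]+p["cx"],p["fy"]*c[1]/c[2]+p["cy"]])
E
python3 - <<'E'
from h import *
t=lambda x,y:ray("top",(175+(x+.5)/4-.5,120+(y+.5)/4-.5)); s=lambda x,y:ray("side",(190+(x+.5)/3-.5,150+(y+.5)/3-.5))
P={"earR":(t(728,247),s(207,57)),"earL":(t(512,530),s(405,142)),"studR":(t(385,148),s(126,160)),"studL":(t(156,298),s(246,289)),
"panTopR":(t(447,52),s(56,118)),"panTopL":(t(50,318),s(262,345)),"buf":(t(85,340),s(283,335))}
for k,v in P.items(): print(k,*tri(*v))
print("grip top mid side&top",tri(t(632,375),s(303,42)))
o=tri(*P["earL"])[0]-tri(*P["earR"])[0];print(np.linalg.norm(o),np.degrees(np.arctan2(-o[0],o[1])))
o=tri(*P["studL"])[0]-tri(*P["studR"])[0];print(np.linalg.norm(o),np.degrees(np.arctan2(-o[0],o[1])))
o=tri(*P["panTopL"])[0]-tri(*P["panTopR"])[0];print(np.linalg.norm(o),np.degrees(np.arctan2(-o[0],o[1])))
E
```

```text
earR [ 0.5537 -0.1274  0.1124] 0.6009539687762031
earL [0.3751 0.0153 0.1173] 1.7657974091872313
studR [0.6112 0.0932 0.1638] 1.3479324383535407
studL [0.5176 0.237  0.1637] 2.357149503528606
panTopR [0.6693 0.0537 0.1763] 0.8349601536253357
panTopL [0.5059 0.3006 0.1765] 1.0558323883029657
buf [0.4925 0.2811 0.1644] 1.765405078454126
grip top mid side&top (array([ 0.4659, -0.0568,  0.175 ]), np.float64(1.696252859900916))
0.22864171717203513 51.38586292679316
0.1715957544611182 33.058586460282605
0.2960530953482792 33.4974326803025
```

Candidates for the hanger in the top view are (330,218), which is 229 mm across by triangulation, and (392,283), which is clearly smaller. The close crops confirm the one at (330,218) is the larger, with its grip at world (0.465, -0.0565), yaw 51.4°. The panel's yaw is 33.3° and the studs are at z≈0.163. Both fit the given sizes. The bystanders are the screwdriver (350,150), clip (330,172), roller (233,239) and glue stick (160,224).

The manual's scale: shifts go in shares of 75 cm and turns go in shares of pi rad. Converting my numbers, 0.6185 m is 0.8247, 0.4655 m is 0.6207, 0.434 rad is 0.1381.

```bash
echo '[0.088,0.04,0.04,-0.0267,0,0.088,0.3733,0.4133,-0.0267,0.1273,0.088,0.3733,0.4133,-0.0267,0.1273,0.088,0.3733,0.4133,-0.0267,0.1273,0.088,0.3733,0.4133,-0.0267,0.1273,0.088,0.3733,0.4133,-0.0267,0.1273,0.088,0.3733,0.4133,-0.0267,0.1273,0.088,0.3733,0.4133,-0.0267,0.1273,0.088,0.3733,0.4133,-0.0267,0.1273,0.088,0.3733,0.4133,-0.0267,0.1381,0.088,0.6207,0.8247,-0.0267,0.1381,0.088,0.6207,0.8247,-0.0267,0.1381,0.088,0.6207,0.8247,-0.0267,0.1381,0.088,0.6207,0.8247,-0.0267,0.1381,0.088,0.6207,0.8247,-0.0267,0.1381,0.088,0.6207,0.8247,-0.0267,0.1381,0.088,0.6207,0.8247,-0.0267,0.1381,0.088,0.6207,0.8247,-0.0267,0.1381,0.088,0.6207,0.8247,-0.0267,0.1381,0.088,0.6207,0.8247,-0.0267,0.1381]' | python3 -m creep 20
python3 - <<'E'
from h import *
st=arm.get_state(); T=wristT(st); im=arm.grab_frame("wrist"); cv2.imwrite("pics/w1.png",im[...,::-1])
print(st["eef_pos"],st["ee_rot"]); np.save("T1.npy",T)
for p in [(.465,-.0565,.175),(.5537,-.1274,.114),(.3751,.0153,.114)]: print(proj("wrist",p,T))
E
```

```text
t: 1.82
eef_pos: [0.4662, -0.06, 0.2649]
ee_rot: [3.14, 0.0, -0.678]
force: [-1.0, 1.2, 0.7]
width: 0.0877
gripper_force: 0.0
[ 0.4662 -0.06    0.2649] [ 3.1401  0.0001 -0.6783]
[272.3862 227.197 ]
[271.9774  83.2697]
[273.4145 303.7907]
```

View pics/w1.png

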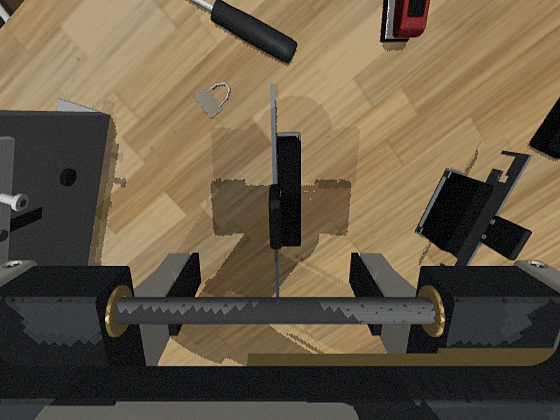

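```bash
python3 - <<'E'
from h import *
T=np.load("T1.npy"); c=np.array([.4645,-.056]); a=np.radians(51.4); yv=np.array([-np.sin(a),np.cos(a)])
for y,z in [(-22,.175),(22,.175),(-22,.114),(22,.114),(-112,.114),(-60,.114)]: print(y,z,proj("wrist",[*(c+yv*y/1e3),z],T))
E
```

```text
-22 0.175 [272.0963 202.0096]
22 0.175 [272.4839 252.5956]
-22 0.114 [272.5273 184.9503]
22 0.114 [272.8236 226.8398]
-112 0.114 [271.8275  86.016 ]
-60 0.114 [272.2486 145.543 ]
```

To row units: 0.109 m is 0.1453, 0.001 m is 0.0013.

```bash
echo '[0.088,0,0.0013,0.0533,0,0.088,0,0.0013,0.1067,0,0.088,0,0.0013,0.1453,0,0.088,0,0.0013,0.1453,0,0.04,0,0.0013,0.1453,0,0.02,0,0.0013,0.1453,0,0.0,0,0.0013,0.1453,0,0.0,0,0.0013,0.1453,0,0.0,0,0.0013,0.1453,0,0.0,0,0.0013,0.1453,0]' | python3 -m creep 45
```

```text
t: 2.7
eef_pos: [0.4654, -0.0563, 0.1573]
ee_rot: [-3.14, -0.001, -0.674]
force: [-0.0, -0.0, 0.8]
width: 0.0531
gripper_force: 0.0
```

To row units: -0.135 m is -0.18, -0.1 m is -0.1333.

```bash
echo '[0,0,0,0,0,0,0,0,0,0,0,0,0,0,0,0,0,0,0,0,0,0,0,0,0,0,0,0,0,0,0,0,0,0,0,0,0,0,0,0,0,0,0,0,0]' | python3 -m creep 45; echo '[0,0,0,-0.0133,0,0,0,0,-0.04,0,0,0,0,-0.08,0,0,0,0,-0.1333,0,0,0,0,-0.18,0,0,0,0,-0.18,0,0,0,0,-0.18,0]' | python3 -m creep
```

```text
t: 3.45
eef_pos: [0.4648, -0.0566, 0.1563]
ee_rot: [3.141, 0.0, -0.674]
force: [-1.1, -0.3, -0.0]
width: 0.0097
gripper_force: 44.9
t: 4.03
eef_pos: [0.4656, -0.056, 0.2926]
ee_rot: [-3.138, -0.002, -0.674]
force: [-0.4, -0.6, -5.4]
width: 0.0098
gripper_force: 45.0
```

To row units: -0.2063 m is -0.2751, -0.0593 m is -0.0791, 0.316 rad is 0.1006.

```bash
echo '[0,-0.0133,-0.0267,0,0.0255,0,-0.0791,-0.2751,0,0.0637,0,-0.0791,-0.2751,0,0.1006,0,-0.0791,-0.2751,0,0.1006,0,-0.0791,-0.2751,0,0.1006,0,-0.0791,-0.2751,0,0.1006,0,-0.0791,-0.2751,0,0.1006,0,-0.0791,-0.2751,0,0.1006,0,-0.0791,-0.2751,0,0.1006]' | python3 -m creep
python3 - <<'E'
from h import *
st=arm.get_state(); T=wristT(st); np.save("T2.npy",T);print(st["eef_pos"],st["ee_rot"],st["force"])
ims=[arm.grab_frame(n)[...,::-1] for n in("wrist","top","side")]
for n,i in zip("wts",ims): cv2.imwrite(f"pics/{n}2.png",i)
w=cv2.resize(ims[0][0:290,:420],None,fx=1.4,fy=1.4,interpolation=cv2.INTER_CUBIC)
t=cv2.resize(ims[1][110:240,170:330],(492,400),interpolation=cv2.INTER_CUBIC)
cv2.imwrite("pics/w2c.png",cv2.resize(ims[0][0:300,:400],(800,600),interpolation=cv2.INTER_CUBIC))
cv2.imwrite("pics/s2c.png",cv2.resize(ims[2][130:350,170:390],(600,600),interpolation=cv2.INTER_CUBIC))
E
```

```text
t: 4.78
eef_pos: [0.5463, 0.1415, 0.289]
ee_rot: [3.137, 0.001, -0.99]
force: [-0.6, 0.2, -4.4]
width: 0.0103
gripper_force: 45.0
[0.5463 0.1415 0.289 ] [ 3.1374  0.0007 -0.9895] [-0.5978  0.1826 -4.4437]
```

View pics/w2c.png

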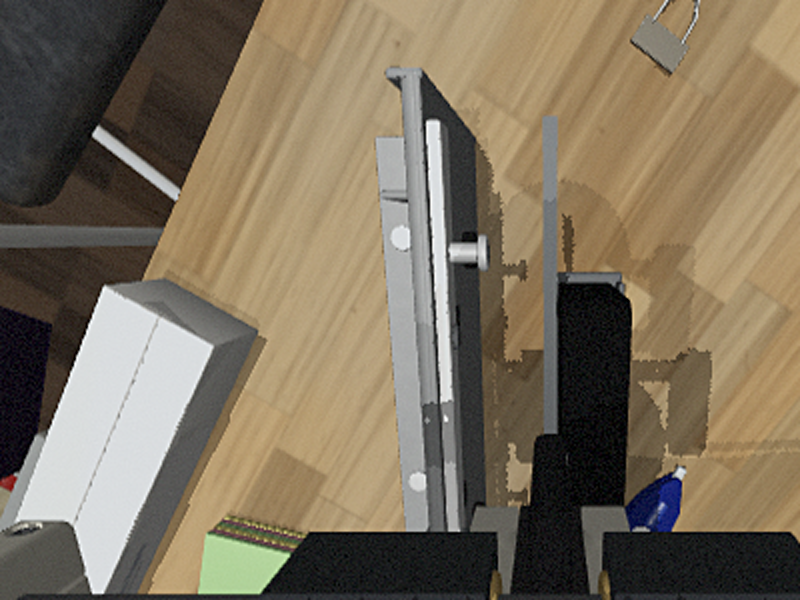

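View pics/s2c.png

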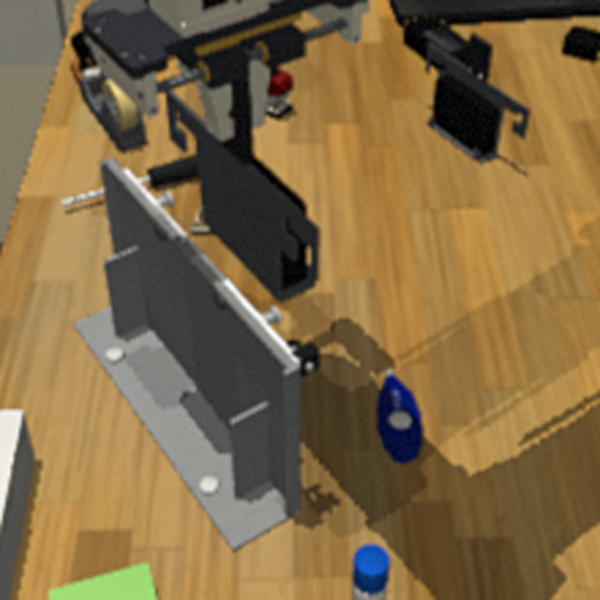

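```bash
python3 - <<'E'
from h import *
t=lambda x,y:ray("top",(175+(x+.5)/4-.5,120+(y+.5)/4-.5)); s=lambda x,y:ray("side",(190+(x+.5)/3-.5,150+(y+.5)/3-.5))
T=np.load("T2.npy"); w=lambda x,y:ray("wrist",((x+.5)/2-.5,(y+.5)/2-.5),T)
st=arm.get_state(); p0=st["eef_pos"]; M=R.from_euler("xyz",st["ee_rot"]).as_matrix()
hx=M[:,1]*-1; hx=np.array([hx[0],hx[1],0]);print("hanger yaw",np.degrees(np.arctan2(hx[1],hx[0])))
a=np.arctan2(hx[1],hx[0]);F=np.array([[np.cos(a),np.sin(a),0],[-np.sin(a),np.cos(a),0],[0,0,1]])
loc=lambda X:F@(X-p0)*1e3+[0,0,156]
print("earR end",loc(atz(w(549,117),p0[2]-.042)))
for k,r in {"ws":(w(483,252),s(126,160)),"wt":(w(483,252),t(385,148)),"wts":(w(483,252),s(126,160),t(385,148))}.items():
    x,e=tri(*r);print(k,x,e,"hanger frame mm",loc(x))
for z in(.158,.163,.168):
    b1,b2=atz(w(441,125),z+.01),atz(w(463,520),z+.01)
    print(z,"stud",loc(atz(w(483,252),z)),"bar front edge",loc(b1),loc(b2))
E
```

```text
hanger yaw 33.22830995333899
earR end [   0.1764 -111.7213  114.    ]
ws [0.6102 0.0941 0.1643] 0.36220947423250194 hanger frame mm [ 27.4233 -73.7637  29.4439]
wt [0.6095 0.0928 0.1803] 0.04870693810342773 hanger frame mm [ 26.1416 -74.4628  45.4674]
wts [0.6109 0.0937 0.1643] 1.6368058185585925 hanger frame mm [ 27.8558 -74.5377  29.4585]
0.158 stud [ 28.3896 -73.7186  23.1502] bar front edge [  42.1757 -121.7228   33.1502] [41.039  49.2558 33.1502]
0.163 stud [ 27.8763 -73.8906  28.1502] bar front edge [  41.3785 -120.9813   38.1502] [40.2636 46.7202 38.1502]
0.168 stud [ 27.3631 -74.0626  33.1502] bar front edge [  40.5813 -120.2398   43.1502] [39.4882 44.1846 43.1502]
```

The wrist view shows the right stud head at full pixel (241,126), the bar running nearly parallel to the plate, and the right throat over the stud (y −74 against −75). The side view shows the hanger upright in the grip. Next I move in 34.5 mm, then lower.

To row units: -0.0345 m is -0.046, -0.03 m is -0.04, -0.006 rad is -0.0019.

```bash
echo '[0,0,-0.0133,0,-0.0019,0,0,-0.0267,0,-0.0019,0,0,-0.04,0,-0.0019,0,0,-0.046,0,-0.0019,0,0,-0.046,0,-0.0019,0,0,-0.046,0,-0.0019]' | python3 -m creep
echo '[0,0,0,0.0067,0,0,0,0,0.016,0,0,0,0,0.0253,0,0,0,0,0.0347,0,0,0,0,0.044,0,0,0,0,0.0507,0,0,0,0,0.0533,0,0,0,0,0.0533,0]' | python3 -m creep
python3 - <<'E'
from h import *
st=arm.get_state(); T=wristT(st); np.save("T3.npy",T);print(st["eef_pos"],st["ee_rot"],st["force"])
i=arm.grab_frame("wrist")[...,::-1];cv2.imwrite("pics/w3.png",i)
cv2.imwrite("pics/w3c.png",cv2.resize(i[40:240,160:330],(680,800)[:2],interpolation=cv2.INTER_CUBIC)[:600])
E
```

```text
t: 5.43
eef_pos: [0.5763, 0.1607, 0.2908]
ee_rot: [3.141, 0.0, -0.984]
force: [-0.7, 0.4, -5.0]
width: 0.0097
gripper_force: 45.0
t: 6.1
eef_pos: [0.5759, 0.1605, 0.2506]
ee_rot: [3.14, 0.0, -0.984]
force: [-0.0, 0.7, -4.4]
width: 0.0097
gripper_force: 45.0
[0.5759 0.1605 0.2506] [ 3.1404  0.0001 -0.9838] [-0.0432  0.7352 -4.4273]
```

View pics/w3c.png

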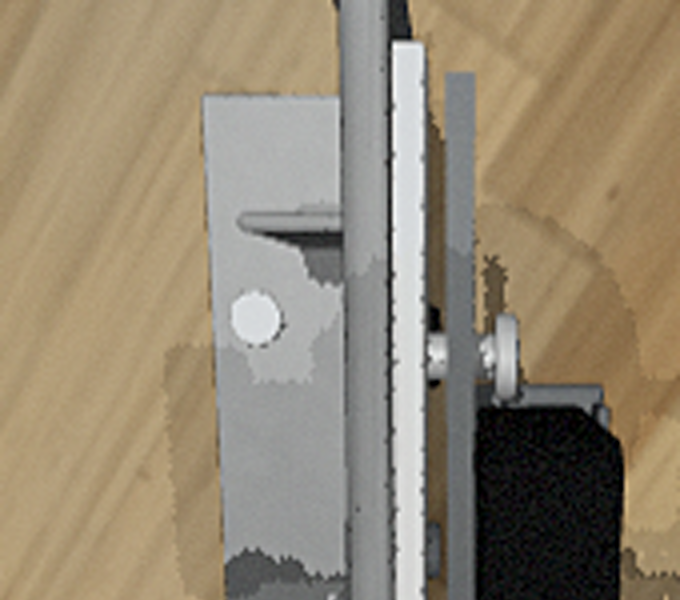

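The wrist crop shows the plate between bar and stud head, with gaps on both sides (plate columns 447–475, head 497–518). I'll keep lowering and feel for the roof.

To row units: 0.014 m is 0.0187, 0.012 m is 0.016.

```bash
echo '[0,0,0,0.0053,0,0,0,0,0.0107,0,0,0,0,0.016,0,0,0,0,0.0187,0,0,0,0,0.0187,0]' | python3 -m creep; for i in 1 2 ; do :; done
echo '[0,0,0,0.0013,0,0,0,0,0.002,0,0,0,0,0.002,0]' | python3 -m creep | egrep 'pos|force'
echo '[0,0,0,0.0013,0,0,0,0,0.002,0,0,0,0,0.002,0]' | python3 -m creep | egrep 'pos|force'
```

```text
t: 6.57
eef_pos: [0.5759, 0.1605, 0.2366]
ee_rot: [3.14, 0.0, -0.984]
force: [0.1, -0.2, -5.0]
width: 0.0097
gripper_force: 45.0
eef_pos: [0.5762, 0.1607, 0.2359]
force: [0.2, 1.0, -5.1]
gripper_force: 45.0
eef_pos: [0.5761, 0.1607, 0.2343]
force: [0.6, 0.1, -4.3]
gripper_force: 45.0
```

```bash
echo '[0,0,0,0.0013,0,0,0,0,0.002,0,0,0,0,0.002,0]' | python3 -m creep | egrep 'pos|force'
echo '[0,0,0,0.0009,0,0,0,0,0.0013,0,0,0,0,0.0013,0]' | python3 -m creep | egrep 'pos|force:'
echo '[0,0,0,0.0009,0,0,0,0,0.0013,0,0,0,0,0.0013,0]' | python3 -m creep | egrep 'pos|force:'
```

```text
eef_pos: [0.5763, 0.1607, 0.2329]
force: [-0.1, -0.9, -2.5]
gripper_force: 45.0
eef_pos: [0.5764, 0.1607, 0.2325]
force: [-2.1, -0.1, 1.1]
gripper_force: 45.0
eef_pos: [0.5765, 0.1607, 0.2323]
force: [-4.2, 0.1, 6.7]
gripper_force: 45.0
```

To row units: 0.001 m is 0.0013, 0.0007 m is 0.0009.

```bash
echo '[0,0,0,0.0009,0,0,0,0,0.0013,0,0,0,0,0.0013,0]' | python3 -m creep | egrep 'pos|force:'

```

```text
eef_pos: [0.5765, 0.1607, 0.2321]
force: [-6.4, -0.2, 13.4]
gripper_force: 45.0
```

Roof contact began at TCP z≈0.2328, so the stud centre is at about 0.165. I'll raise to the run's middle and slide left.

```bash
echo '[0,0,0,-0.0027,0,0,0,0,-0.0053,0,0,0,0,-0.0067,0,0,0,0,-0.0067,0,0,0,0,-0.0067,0]' | python3 -m creep | egrep 'pos|force:|rot'
echo '[0,-0.0027,0,0,0,0,-0.0067,0,0,0,0,-0.0107,0,0,0,0,-0.0147,0,0,0,0,-0.0173,0,0,0,0,-0.0173,0,0,0]' | python3 -m creep | egrep 'pos|force:|rot'
```

```text
eef_pos: [0.5761, 0.1606, 0.2343]
ee_rot: [3.141, 0.0, -0.984]
force: [-0.1, 0.7, -4.4]
gripper_force: 45.0
eef_pos: [0.5687, 0.172, 0.2349]
ee_rot: [-3.142, 0.0, -0.983]
force: [0.1, -0.0, -3.9]
gripper_force: 45.0
```

```bash
echo '[0,-0.0013,0,0.0007,0,0,-0.0027,0,0.0007,0,0,-0.004,0,0.0007,0,0,-0.004,0,0.0007,0]' | python3 -m creep | egrep 'pos|force:'
echo '[0,-0.0013,0,0,0,0,-0.0027,0,0,0,0,-0.004,0,0,0,0,-0.004,0,0,0]' | python3 -m creep | egrep 'pos|force:'
echo '[0,-0.0013,0,0,0,0,-0.0027,0,0,0,0,-0.0027,0,0,0]' | python3 -m creep | egrep 'pos|force:'
```

```text
eef_pos: [0.5673, 0.174, 0.2343]
force: [0.3, -0.4, -3.8]
gripper_force: 45.0
eef_pos: [0.5658, 0.1763, 0.2345]
force: [0.8, -2.7, -4.0]
gripper_force: 45.0
eef_pos: [0.5647, 0.1781, 0.2345]
force: [2.2, -3.0, -3.9]
gripper_force: 45.0
```

To row units: -0.002 m is -0.0027, -0.001 m is -0.0013.

```bash
echo '[0,-0.0013,0,0,0,0,-0.0027,0,0,0,0,-0.0027,0,0,0]' | python3 -m creep | egrep 'pos|force:'
echo '[0,-0.0013,0,0,0,0,-0.002,0,0,0,0,-0.002,0,0,0]' | python3 -m creep | egrep 'pos|force:'
```

```text
eef_pos: [0.5635, 0.1798, 0.2345]
force: [2.0, -3.0, -2.7]
gripper_force: 45.0
eef_pos: [0.5627, 0.181, 0.2345]
force: [3.4, -3.1, -3.0]
gripper_force: 45.0
```

To row units: -0.001 m is -0.0013, -0.0005 m is -0.0007.

```bash
echo '[0,-0.0007,0,0,0,0,-0.0013,0,0,0,0,-0.0013,0,0,0]' | python3 -m creep | egrep 'pos|force:|rot'
```

```text
eef_pos: [0.5622, 0.1818, 0.2345]
ee_rot: [-3.141, -0.0, -0.984]
force: [3.2, -4.9, -2.6]
gripper_force: 45.0
```

To row units: -0.001 m is -0.0013, -0.0005 m is -0.0007.

```bash
echo '[0,-0.0007,0,0,0,0,-0.0013,0,0,0,0,-0.0013,0,0,0]' | python3 -m creep | egrep 'pos|force:|rot'
```

```text
eef_pos: [0.562, 0.182, 0.2346]
ee_rot: [-3.142, -0.001, -0.984]
force: [4.9, -7.2, -3.6]
gripper_force: 45.0
```

To row units: -0.001 m is -0.0013, -0.0005 m is -0.0007.

```bash
echo '[0,-0.0007,0,0,0,0,-0.0013,0,0,0,0,-0.0013,0,0,0]' | python3 -m creep | egrep 'pos|force:|rot'
```

```text
eef_pos: [0.5619, 0.1823, 0.2347]
ee_rot: [3.142, -0.003, -0.984]
force: [6.8, -9.2, -4.6]
gripper_force: 45.0
```

The force rises steeply to 11 N, so the plate is at the end wall. I'll ease off slightly and lower into the notches.

To row units: 0.003 m is 0.004, 0.002 m is 0.0027.

```bash
echo '[0,0.0011,0,0,0,0,0.0011,0,0.0027,0,0,0.0011,0,0.004,0,0,0.0011,0,0.004,0]' | python3 -m creep | egrep 'pos|force:|rot'
```

```text
eef_pos: [0.5622, 0.1821, 0.2319]
ee_rot: [-3.141, -0.002, -0.984]
force: [4.9, -7.5, -2.5]
gripper_force: 45.0
```

To row units: 0.002 m is 0.0027, 0.001 m is 0.0013.

```bash
echo '[0,0,0,0.0013,0,0,0,0,0.0027,0,0,0,0,0.0027,0]' | python3 -m creep | egrep 'pos|force:|rot'
```

```text
eef_pos: [0.5623, 0.1822, 0.2301]
ee_rot: [-3.141, -0.002, -0.984]
force: [5.4, -6.9, -1.0]
gripper_force: 45.0
```

Below the run-roof contact height (0.2328) with only light force, so the plate is entering the notches.

To row units: 0.0025 m is 0.0033, 0.002 m is 0.0027.

```bash
echo '[0,0,0,0.0013,0,0,0,0,0.0027,0,0,0,0,0.0033,0,0,0,0,0.0033,0]' | python3 -m creep | egrep 'pos|force:|rot'
```

```text
eef_pos: [0.5623, 0.1822, 0.2277]
ee_rot: [-3.141, -0.002, -0.984]
force: [4.4, -8.2, -0.6]
gripper_force: 45.0
```

To row units: 0.0015 m is 0.002, 0.001 m is 0.0013.

```bash
echo '[0,0,0,0.0013,0,0,0,0,0.002,0,0,0,0,0.002,0]' | python3 -m creep | egrep 'pos|force:|rot'
```

```text
eef_pos: [0.5624, 0.1822, 0.2262]
ee_rot: [-3.14, -0.002, -0.984]
force: [4.8, -6.7, -1.6]
gripper_force: 45.0
```

To row units: 0.001 m is 0.0013, 0.0007 m is 0.0009.

```bash
echo '[0,0,0,0.0009,0,0,0,0,0.0013,0,0,0,0,0.0013,0]' | python3 -m creep | egrep 'pos|force:|rot'
```

```text
eef_pos: [0.5624, 0.1823, 0.2256]
ee_rot: [-3.14, -0.002, -0.984]
force: [4.2, -7.0, 1.3]
gripper_force: 45.0
```

To row units: 0.0005 m is 0.0007.

```bash
echo '[0,0,0,0.0007,0,0,0,0,0.0007,0]' | python3 -m creep | egrep 'pos|force:|rot'
```

```text
eef_pos: [0.5625, 0.1823, 0.2255]
ee_rot: [-3.14, -0.002, -0.983]
force: [2.8, -7.8, 3.5]
gripper_force: 45.0
```

To row units: -0.11 m is -0.1467, -0.09 m is -0.12.

```bash
echo '[0.01,0,0,0,0,0.014,0,0,0,0,0.02,0,0,0,0,0.03,0,0,0,0,0.05,0,0,0,0,0.05,0,0,0,0,0.05,0,0,0,0,0.05,0,0,0,0,0.05,0,0,0,0]' | python3 -m creep 10
echo '[0.05,0,0,-0.0133,0,0.05,0,0,-0.04,0,0.05,0,0,-0.08,0,0.05,0,0,-0.12,0,0.05,0,0,-0.1467,0,0.05,0,0,-0.1467,0,0.05,0,0,-0.1467,0]' | python3 -m creep
python3 - <<'E'
from h import *
i=arm.grab_frame("wrist")[...,::-1]; s=arm.grab_frame("side")[...,::-1]
a=cv2.resize(s[160:330,190:350],(480,510),interpolation=cv2.INTER_CUBIC);b=cv2.resize(i[20:340,150:350],(319,510),interpolation=cv2.INTER_AREA)
cv2.imwrite("pics/f.png",np.hstack([a,b]))
E
```

```text
t: 13.48
eef_pos: [0.5614, 0.183, 0.2238]
ee_rot: [3.142, 0.0, -0.984]
force: [0.0, -0.9, 0.0]
width: 0.049
gripper_force: 0.0
t: 14.07
eef_pos: [0.5618, 0.1832, 0.336]
ee_rot: [-3.138, 0.0, -0.984]
force: [-0.4, 0.6, -1.2]
width: 0.0504
gripper_force: 0.0
```

View pics/f.png

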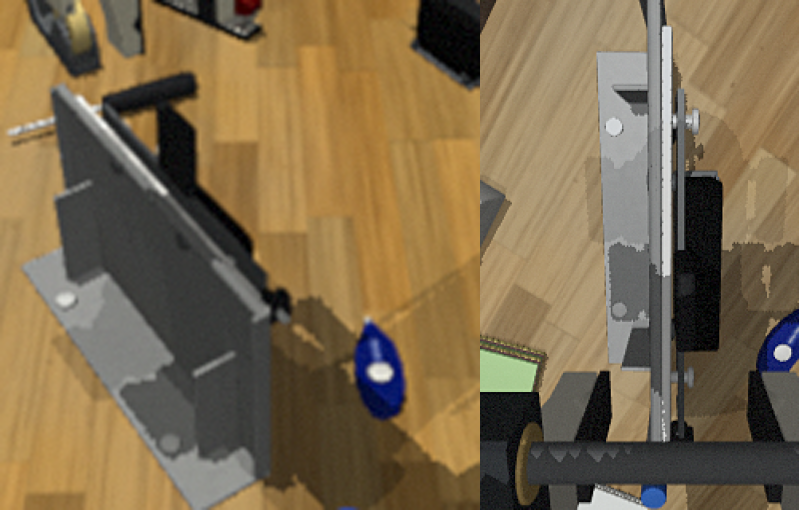

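The picture shows the plate behind both stud heads, level and against the buffer, with the gripper clear above it. Handing in.

```bash
python3 -c "
from station import arm
print(arm.job_done())"
```

```text
the job is handed in; nothing more can be done
None
```

I hung the larger network box back on both studs, pushed it home against the buffer, let go and handed the job in at about 14 s; the last picture showed it level with the gripper clear, but no verdict came back.

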